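Lay a culture flask down on the shaker and clamp it

TASK

Tip the culture flask that stands on end on the shaker's platform over onto its broad side, towards the sliding clamp bar, keeping your open fingers with it all the way down so that it lands gently instead of falling. Then, with a fingertip, push the sliding clamp bar along its rails until the lying flask is held snugly, foot against the fixed bar and cap against the sliding bar, and take the hand away. Do not pinch, lift or drop the flask, and leave the other things on the bench alone.

Things in the scene. Friction and masses are not known exactly. Their poses are not given: they have to be found in the camera images.
- shaker: Bench shaker, white housing, fixed to the bench, placed differently each time. Origin on the bench under its middle; x = clamping direction, from the sliding to the fixed bar; z up; control panel on the +y side. The platform spans x -205 to +155, y -125 to +125 mm, its rubber mat 60 mm above the bench; rails at y +-113 mm, up to 12 mm above the mat. Two cross bars lie in y above it.
- stop_face (a point): Middle of the fixed bar's inner face (x = +100 mm of the shaker), 21 mm above the mat; axes as the shaker's. The stop for the flask's foot. Both bars: rubber sleeve 14 mm in diameter, 190 mm long, axis 21 mm above the mat (so 14 mm clear beneath, top at 28 mm); black end blocks with thumb screws at y +-113 mm, up to 42 mm above the mat.
- clamp_bar (a joint): Travel of the sliding clamp bar in m: 0 = fully open, grows as the bar is pushed along the shaker's +x towards the fixed bar, at most 0.125. It slides freely under about 3 N and stays where it is left; starts between 0 and 0.02.
- clamp_face (a point): Middle of the sliding bar's inner face (facing +x of the shaker), 21 mm above the mat; the bar's outer face lies 14 mm behind it, at -x. Axes as the shaker's.
- flask: Culture flask on the shaker: clear, flat-sided, blue screw cap, 0.11 to 0.19 kg, standing on end within 20 mm of the fixed bar. Origin mid-foot; z = long axis from foot to cap; x = thickness, y = width. Body 37 x 84 x 118 mm, sloping shoulder to z = 137, cap to z = 160. It is to lie on its broad -x face, which faces the sliding bar at the start. It topples by itself once it leans about 14 degrees.
- flask_foot (a point): Middle of the foot of the flask on the shaker; same axes as flask. It is to touch the fixed bar in the end.
- flask_edge (a point): Middle of the lower edge over which the flask tips (x = -18.5 mm, z = 0 in the flask's frame). It stays down on the mat throughout.
- flask_cap (a point): Middle of the flat end of the flask's cap (x = +8, z = +159 mm in the flask's frame; same axes). The cap is 29 mm in diameter, 20 mm long; the neck leans 12 degrees to the flask's +x, so the cap's end spans x -6 to +22 mm of the flask. When the flask lies, this point is about 26 mm and the lowest part of the cap about 12 mm above the mat.
- spare_flask: A second, equal flask standing on the bench to the left of the shaker, to be left alone. Origin in the middle of its foot.
- media_bottle: Glass bottle with blue screw cap, 72 mm in diameter, 139 mm high, on the bench at the left, to be left alone. Origin in the middle of its foot.
- beaker: Clear beaker, 74 mm in diameter, 80 mm high, on the bench at the left, to be left alone. Origin in the middle of its foot.
- tip_box: White pipette tip box, 83 by 121 by 72 mm, on the bench at the right, to be left alone. Origin in the middle of its foot.
Not all that is in view belongs to the job. Leave any turquoise look-alike of the flask alone.

How it is judged:
By the outcome, as a careful person would: the job done as asked, in the order asked, and still so for the second after the job is handed in, with the robot touching nothing.
It also fails if it takes over 61 s, if anything falls off the work surface, if the arm or the gripper's body presses on something with over 40 N, if the wrist force passes 120 N, or if a joint passes its speed limit or range.

ROBOT

A 6-joint arm with a two-finger parallel gripper is mounted at the origin on a cart in front of the work surface, level with it; the furniture and walls round the work are solid. World frame = base frame: x ahead of the robot, y to its left, z up, the work surface at z = 0. Lengths are in mm, angles in rad, forces in N, time in s.
With the tool pointing down it reaches from about 350 to 775 mm from the base axis. Payload 7.3 kg.
Tool frame: the origin (TCP) lies at the centre of the arm's flange, where the gripper is bolted on; the fingertips stand 178 mm ahead of it and the grasp point (between the pads) lies 159 mm ahead of it; z points along the fingers, y is the direction in which the jaws open and shut (so a half turn about z gives the same grasp; the last joint's range is limited). The gripper opens to 92 mm and grips with 3 to 60 N. Pads are 19 mm wide; open, the fingers measure 130 mm over their backs; the gripper's body (75 mm by 190 mm) begins 47 mm behind the grasp point.
Start: joints at [-1.251, 0.342, 1.524, -0, 1.275, -0.146], TCP at [235.816, -469.061, 404.741] pointing down, gripper open.
Joint ranges: [-2.53, 2.53], [-0.77, 2.02], [0.04, 2.7], [-1, 4.14], [0.28, 2.66], [-3.11, 3.11]. Speed limits (rad/s): [2.57, 2.57, 3.14, 3.14, 3.14, 3.14].

INTERFACE

Orientations are given as [roll, pitch, yaw] about the fixed x, y, z axes, in that order (R = Rz(yaw) Ry(pitch) Rx(roll)).
In Python, from plant import get_obs, capture, close_job gives the robot as it stands. The module is installed in compiled form; this text tells all that it offers.
- The arm moves only by the shell command python3 -m pendant 'ROWS'. ROWS is JSON, a list of rows, each a list of 3 entries, a list of its own where there are three numbers: the shift along the tool's x, y, z in m, then the turn, a rotation vector about the tool's x, y, z in rad, then the finger opening in m, from 0 to 0.0918. In form: [[[tx, ty, tz], [wx, wy, wz], fingers], ...]. A call has 1 to 10 rows; each row is the pose to reach, as a shift and turn from the pose commanded when the call began, along the tool's axes at that moment; what a row does not reach only later rows make up. A row lasts 1/12 s, in which the tool goes at most 41.7 mm and 7.16 degrees, less where a joint would pass 70% of its speed; a pose out of reach is approached as far as the arm can. A call with a gripper value outside its range is refused whole. The fingers move at their own pace and stop on an object; the grip force is fixed at half the most. Time passes only in rows, so rows that repeat a pose let the fingers close. It gives the time, the measured TCP pose, the force and the opening at its end, in the units of the state.
- get_obs(): the state, without advancing time (a new reading comes with each control period).
- capture(name): name is "side" or "top" or "wrist"; returns a dict with "color" (384x512x3 uint8, red, green, blue), "mtx" (3x3 intrinsics, pixels), "rvec" (rotation vector, rad) and "tvec" (3), from world to camera coordinates, as OpenCV has them. Camera axes: x right, y down, z forward; pixel columns grow to the right and rows downward; lengths in mm; the calibration is good to about 2 mm. A picture is of the moment at which its call begins. There is no depth.
- close_job(): hands the job in, once; it reports no verdict.
The state is a dict: "time": time; "joint_positions": joint angles; "dq": joint speeds; "tau": joint torques, N m; "tool_pos": TCP position; "tcp_rot": TCP orientation; "contact_force": force on the tool from outside, world axes, zero at the start; "moment": the same for the moment, N m; "grip_width": finger opening in mm.
Only numpy, scipy, OpenCV 4.12 (cv2) and the standard library are available. Lean on these libraries where they do the work, as an engineer would, in place of code of your own. Each camera call takes 0.05 s, during which the arm holds its last target. There are 200 camera calls.

## Working session

There is one attempt and no reset: what is moved stays moved. The work goes in short steps, Python scripts to look and compute and a shell command to move; the robot and the scene stay as the last step left them, time stands still between calls to the robot, and variables do not carry over. Pictures are saved under pics/ and viewed, about 8 in all and at most 12, crops included, and the job is handed in when it is done.

```bash
mkdir -p pics
cat > h.py <<'E'
import numpy as np, cv2, json
from plant import get_obs, capture
def snap(n, f, up=1, crop=None):
    c=capture(n); np.savez('pics/'+f+'.npz', **{k:c[k] for k in('color','mtx','rvec','tvec')})
    im=cv2.cvtColor(c['color'],cv2.COLOR_RGB2BGR); return c, im
def P(c):
    R=cv2.Rodrigues(np.array(c['rvec'],float))[0]; return np.array(c['mtx'],float),R,np.array(c['tvec'],float).ravel()
def ray(c,px):
    K,R,t=P(c); d=R.T@np.linalg.inv(K)@np.array([px[0],px[1],1.]); return -R.T@t, d/np.linalg.norm(d)
def atz(c,px,z):
    o,d=ray(c,px); return o+d*(z-o[2])/d[2]
def tri(obs):
    A=np.zeros((3,3));b=np.zeros(3); L=[ray(c,p) for c,p in obs]
    for o,d in L:
        M=np.eye(3)-np.outer(d,d);A+=M;b+=M@o
    x=np.linalg.solve(A,b); return x,[np.linalg.norm(np.cross(x-o,d)) for o,d in L]
def proj(c,X):
    K,R,t=P(c); p=(K@(R@np.atleast_2d(X).T+t[:,None])).T; return p[:,:2]/p[:,2:]
def load(f): return dict(np.load('pics/'+f+'.npz'))
E
python3 - <<'E'
from h import *
o=get_obs(); print(o)
ims=[]
for n in('side','top'):
    c,im=snap(n,n+'0'); ims.append(im); print(n,ray(c,(256,192)))
    cv2.imwrite(f'pics/{n}0.png',cv2.resize(im,(800,600),interpolation=cv2.INTER_CUBIC))
E
```

```text
{'time': 0.0, 'joint_positions': array([-1.25099718e+00,  3.42727211e-01,  1.52504323e+00,  5.12195131e-06,
        1.27540605e+00, -1.45996124e-01]), 'dq': array([ 0.00025914, -0.00230533,  0.00163216, -0.00102093,  0.00213101,
        0.00040952]), 'tau': array([-4.11077126e-03, -4.31256652e+01, -2.44223177e+01,  7.13164313e-02,
        5.61437826e-02, -1.08575796e-04]), 'tool_pos': array([ 235.77192346, -468.92038265,  404.03327238]), 'tcp_rot': array([-3.14002638e+00, -2.35258484e-04,  4.65793591e-01]), 'contact_force': array([-0.19957353, -0.46930964,  0.03392202]), 'moment': array([-0.02642159, -0.04523705, -0.02340195]), 'grip_width': 91.93872827791486}
side (array([ 164.63578783,  966.51382112, 1089.12553112]), array([ 0.28224171, -0.69297394, -0.66342048]))
top (array([ 293.76791896,  -30.11001299, 1766.70637877]), array([ 0.14551469,  0.00229526, -0.98935343]))
```

View pics/side0.png

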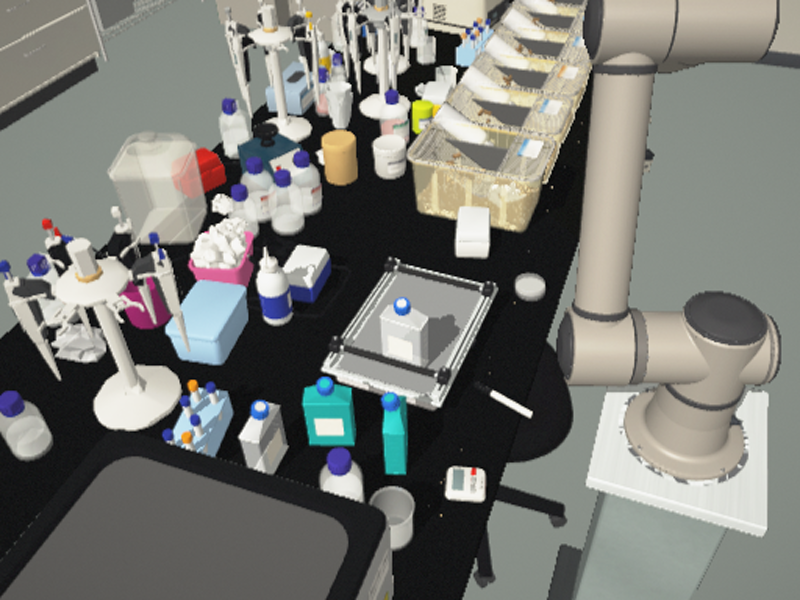

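View pics/top0.png

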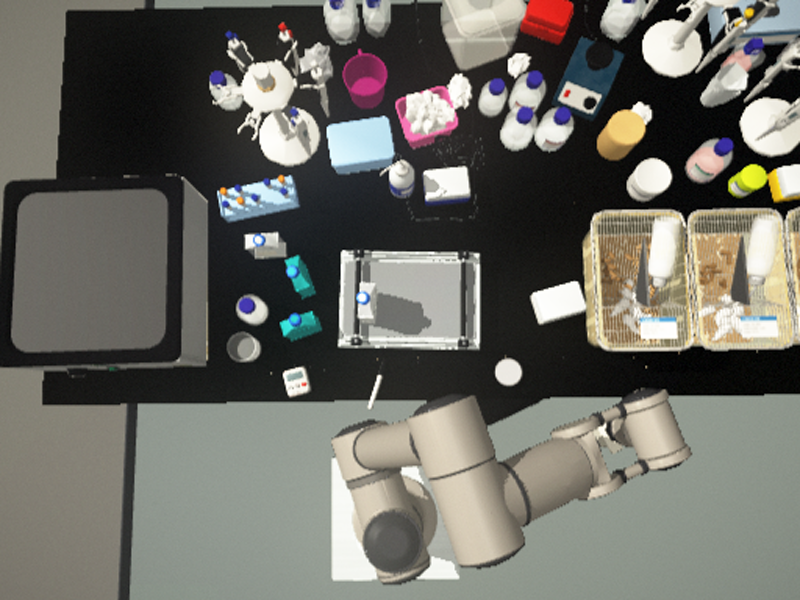

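The side view shows the clear flask with its blue cap at (403,335) standing on the shaker. In the top view it is at (365,300), beside the left bar, and the other bar is at (462,300). The other flask-like things are the two turquoise look-alikes at side (328,410) and (394,430), and the clear spare on the bench at (263,437). Only the one on the platform fits the description. I'll check this in enlarged crops.

Run:
```python
import cv2
a=cv2.imread('pics/side0.png'); 
from h import *
def crop(f,x0,y0,w,h,s):
    c=load(f)['color'][y0:y0+h,x0:x0+w][:,:,::-1]; return cv2.resize(c,None,fx=s,fy=s,interpolation=cv2.INTER_CUBIC)
cv2.imwrite('pics/c_side.png',crop('side0',200,160,125,105,6)[:600,:])
cv2.imwrite('pics/c_top.png',crop('top0',210,152,105,78,7))
```

```text
(no output)
```

View pics/c_side.png

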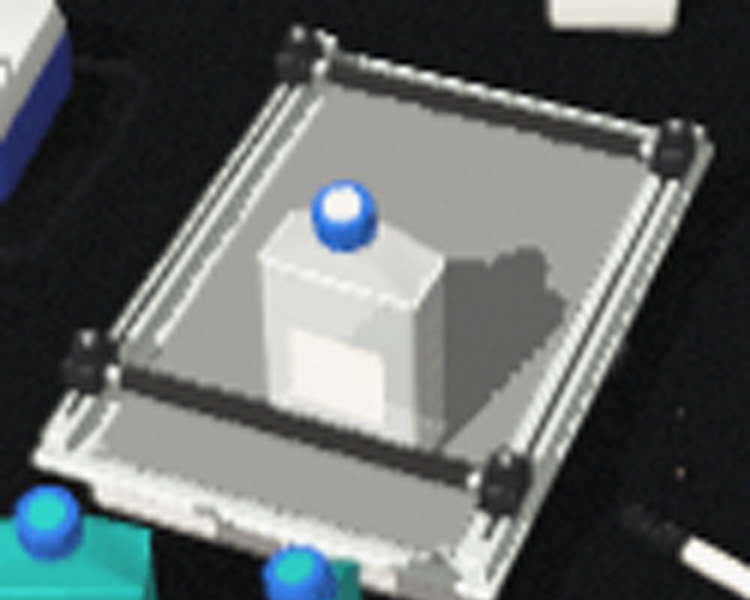

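View pics/c_top.png

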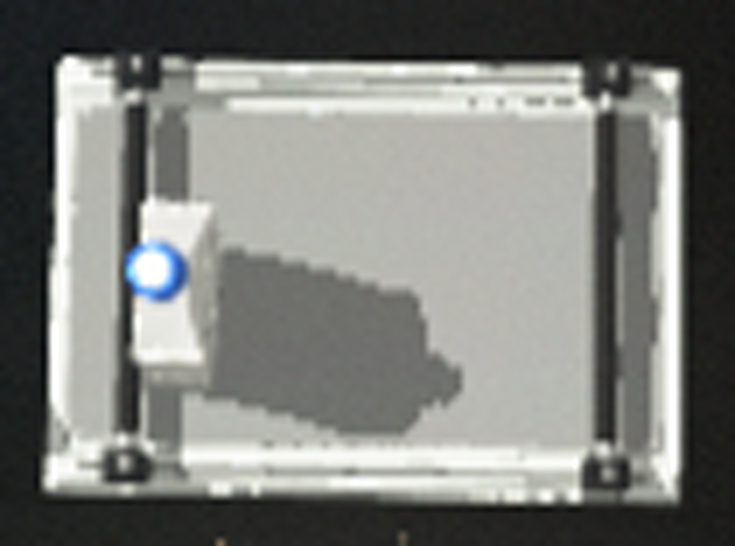

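The crops show the clear flask with label and blue cap beside the near (fixed) bar on the platform. Its cap is at (345,215) in the side crop and (157,270) in the top crop. The bar's end blocks are clear in both views, so I'll triangulate from those.

Run:
```python
from h import *
s,t=load('side0'),load('top0')
S=lambda x,y:((x+.5)/6-.5+200,(y+.5)/6-.5+160)
T=lambda x,y:((x+.5)/7-.5+210,(y+.5)/7-.5+152)
pts=dict(fixFar=[(88,362),(137,68)],fixNear=[(505,483),(127,462)],slFar=[(300,55),(608,75)],slNear=[(675,148),(605,470)],
 cap=[(345,215),(157,270)],shFL=[(262,258),(143,203)],shFR=[(415,305),(133,358)],shBR=[(443,260),(207,360)],shBL=[(292,210),(213,203)])
R={}
for k,(a,b) in pts.items():
    x,e=tri([(s,S(*a)),(t,T(*b))]);R[k]=x;print(k,x.round(1),np.round(e,1))
print('bars at z=81: fixed top ends',[atz(t,T(*p),81).round(1) for p in((139,105),(127,440))],'sl',[atz(t,T(*p),81).round(1) for p in((606,115),(604,445))])
print('mat corners z~60',[atz(t,T(*p),62).round(1) for p in((58,60),(48,490),(680,70),(680,498))])
# foot edges of front(fixed-bar side) occluded; right foot corner in side view at mat
print('foot BR side', atz(s,S(440,450),60).round(1),'FR',atz(s,S(405,440),60).round(1),'top BR', atz(t,T(207,388),60).round(1), 'top BRfar',atz(t,T(212,240),60).round(1))
```

```text
fixFar [667.3  79.2  83.1] [0.4 0.4]
fixNear [441.3  85.9  81.7] [0.9 0.9]
slFar [ 657.2 -188.9   84.7] [0.8 0.8]
slNear [ 431.6 -180.8   84.5] [1.9 1.9]
cap [530.7  61.  210.1] [0.2 0.2]
shFL [571.5  70.  177.7] [0.7 0.7]
shFR [489.5  76.1 177.7] [0.6 0.6]
shBR [488.7  37.1 172.8] [0.9 0.9]
shBL [570.9  32.5 177.4] [0.8 0.8]
bars at z=81: fixed top ends [array([645.9,  78.2,  81. ]), array([454.6,  86.1,  81. ])] sl [array([ 635.6, -187.3,   81. ]), array([ 447.7, -180.7,   81. ])]
mat corners z~60 [array([677.1, 126. ,  62. ]), array([428.7, 132.2,  62. ]), array([ 665.1, -232.3,   62. ]), array([ 418.9, -224.2,   62. ])]
foot BR side [484.4  56.5  60. ] FR [503.5  55.9  60. ] top BR [485.5  41.8  60. ] top BRfar [570.7  38.2  60. ]
```

Checks:
- Shoulder height measures 177–178 mm, as expected.
- Bars measure about 82–84 mm high.
- Flask width measures 82 mm and thickness 38 mm.

So shaker +x is roughly world +y (about 88°), and the flask stands 4 mm from the fixed bar. Next is a move planner, then a move to hover.

```bash
cat > plan.py <<'E'
from h import *
from scipy.spatial.transform import Rotation as Ro
YAW=np.radians(88.0); O=np.array([550.8,-24.5,60.])   # shaker frame on mat
Xs=np.array([np.cos(YAW),np.sin(YAW),0]); Ys=np.array([-np.sin(YAW),np.cos(YAW),0]); Zs=np.array([0,0,1.])
EX=59.2; YF=22.0
def w2s(p): d=np.asarray(p,float)-O; return np.array([d@Xs,d@Ys,d[2]])
def fl(th,xf,zf):
    a=np.radians(th);dx=xf+18.5
    return np.array([EX+dx*np.cos(a)-zf*np.sin(a), dx*np.sin(a)+zf*np.cos(a)])
def pose(tipX,tipZ,phi,y=YF):
    "tip centre (shaker X, height over mat), tilt phi deg -> TCP world pos, R; tool y = -Xs side, tool x=-Ys"
    f=np.radians(phi); z=np.sin(f)*Xs-np.cos(f)*Zs; x=-Ys; yv=np.cross(z,x)
    R=np.stack([x,yv,z],1); return O+tipX*Xs+y*Ys+tipZ*Zs-178*z, R
def lower(CX,CZ,phi,w,y=YF):
    "inner tip corner of lower (-X) finger at (CX,CZ)"
    f=np.radians(phi); return pose(CX+w/2*np.cos(f),CZ+w/2*np.sin(f),phi,y)
def rel(targets, base=None):
    o=get_obs()
    p0,R0=base if base else (o['tool_pos'],Ro.from_euler('xyz',o['tcp_rot']).as_matrix())
    for p,R in targets:
        print(np.round(R0.T@(p-p0)/1000,4).tolist(),np.round(Ro.from_matrix(R0.T@R).as_rotvec(),3).tolist())
E
python3 - <<'E'
from plan import *
print(pose(85,0,0)[1].round(2), w2s([530.1,53.9,178]), w2s([530.7,61,210]))
rel([pose(84,190,0)])
E
```

```text
[[ 1.   -0.03  0.  ]
 [-0.03 -1.    0.  ]
 [-0.   -0.   -1.  ]] [ 77.62982126  23.42351066 118.        ] [ 84.74643583  23.07166259 150.        ]
[0.5021, -0.3399, -0.0233] [-0.001, 0.0, 0.501]
```

```bash
python3 -m pendant '[[[0.04,-0.027,-0.01],[0,0,0.08],0.0918],[[0.075,-0.051,-0.023],[0,0,0.16],0.0918],[[0.11,-0.075,-0.023],[0,0,0.24],0.0918],[[0.145,-0.099,-0.023],[0,0,0.32],0.0918],[[0.18,-0.122,-0.023],[0,0,0.4],0.0918],[[0.215,-0.146,-0.023],[0,0,0.5],0.0918],[[0.25,-0.17,-0.023],[0,0,0.5],0.0918],[[0.285,-0.193,-0.023],[0,0,0.5],0.0918],[[0.315,-0.214,-0.023],[0,0,0.5],0.0918],[[0.34,-0.23,-0.023],[0,0,0.5],0.0918]]'
python3 - <<'E'
from plan import *
rel([pose(84,190,0)])
E
```

```text
time: 0.93
tool_pos: [436.7, -108.6, 427.6]
tcp_rot: [-3.141, 0.0, -0.034]
contact_force: [1.4, -0.8, -0.2]
grip_width: 91.6
[0.0892, -0.172, -0.0004] [-0.0, 0.0, 0.001]
```

```bash
python3 -m pendant '[[[0.016,-0.03,0],[0,0,0],0.0918],[[0.033,-0.062,0],[0,0,0],0.0918],[[0.05,-0.095,0],[0,0,0],0.0918],[[0.066,-0.127,0],[0,0,0],0.08],[[0.08,-0.155,0],[0,0,0],0.07],[[0.089,-0.172,0],[0,0,0],0.06],[[0.089,-0.172,0],[0,0,0],0.06],[[0.089,-0.172,0],[0,0,0],0.06]]'
python3 - <<'E'
from plan import *
c,im=snap('wrist','w1')
cv2.imwrite('pics/w1.png',cv2.resize(im,(800,600),interpolation=cv2.INTER_CUBIC))
o=get_obs();print(o['tool_pos'],o['tcp_rot'],o['joint_positions'].round(2))
E
```

```text
time: 1.6
tool_pos: [531.2, 58.8, 427.0]
tcp_rot: [3.141, 0.001, -0.032]
contact_force: [-0.3, 0.4, -0.4]
grip_width: 62.9
[530.91804039  57.95311301 427.17675739] [ 3.14106361e+00  1.34547099e-03 -3.34463246e-02] [-0.03  0.34  1.46 -0.    1.34  1.57]
```

View pics/w1.png

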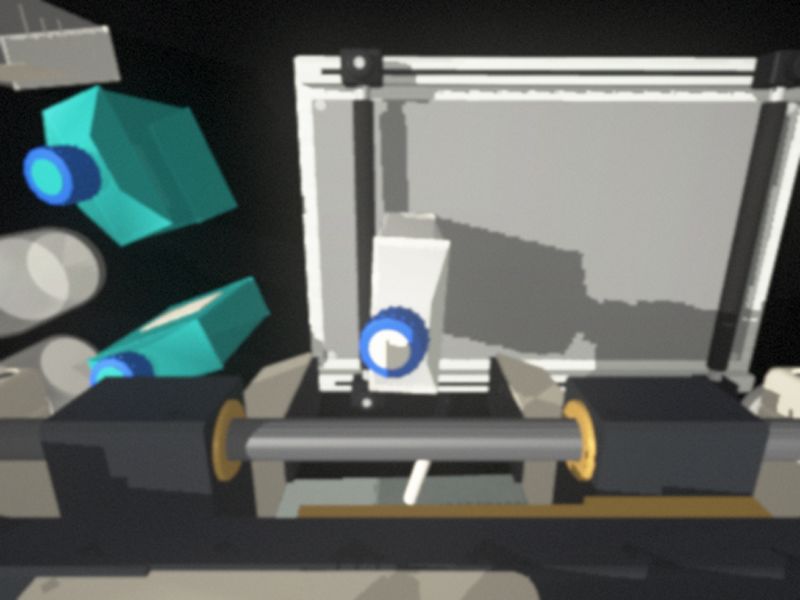

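The wrist view shows the cap at (393,343) between the open fingertips at (310,360) and (500,360). The fixed bar runs at column 365 and the sliding bar at about 755. I'll check the positions with this view and simulate the arc.

```bash
cat > arc.py <<'E'
from plan import *
# flask outline in (xf,zf)
OUT=np.array([[-18.5,0],[18.5,0],[18.5,118],[12,130],[18,139],[22.2,156],[8,159],[-6.2,162],[-10.4,142],[-8,132],[-18.5,118]])
def clear(tipX,tipZ,phi,w,th):
    f=np.radians(phi); n=np.array([np.cos(f),np.sin(f)]); z=np.array([np.sin(f),-np.cos(f)])
    t=np.array([tipX,tipZ]); P=[]
    for a,b in zip(OUT,np.roll(OUT,-1,0)):
        for k in np.linspace(0,1,40): P.append(fl(th,*(a+k*(b-a))))
    Q=np.array(P)-t; u=Q@n; v=Q@z   # v<0: above tip plane
    poly=lambda u0,u1: max(np.minimum(np.minimum(u-u0,u1-u),-v))  # penetration (>0) of finger box
    return round(-poly(-w/2-19,-w/2),1),round(-poly(w/2,w/2+19),1),round(tipZ-(w/2+19)*np.sin(f),1)
E
python3 - <<'E'
from arc import *
c=load('w1'); q=lambda x,y:(x*.64,y*.64)
print('cap',w2s(atz(c,q(388,345),219)),'fix',w2s(atz(c,q(365,200),88)),'sl',w2s(atz(c,q(757,200),88)),'shoulder+ corner far',w2s(atz(c,q(374,238),178)),'- corner far',w2s(atz(c,q(449,240),178)))
w=60
for th,phi,d in [(0,0,25),(15,0,25),(25,5,25),(40,12,25),(55,20,22),(65,24,20),(75,29,15),(82,32,10),(86,34,6),(90,35,1)]:
    L=fl(th,-6.2,162); f=np.radians(phi); C=L+d*np.array([np.sin(f),-np.cos(f)]); T=C+w/2*np.array([np.cos(f),np.sin(f)])
    print(th,phi,d,'L',L.round(0),'tip',T.round(1),clear(*T,phi,w,th))
E
```

```text
cap [ 88.28854445  20.95595747 159.        ] fix [107.61751847 -30.39738053  28.        ] sl [-157.01454273  -31.38821235   28.        ] shoulder+ corner far [ 96.28379271 -19.29014116 118.        ] - corner far [ 59.0376245 -18.4315924 118.       ]
0 0 25 L [ 72. 162.] tip [101.5 137. ] (np.float64(-4.2), np.float64(31.6), np.float64(137.0))
15 0 25 L [ 29. 160.] tip [ 59.2 134.7] (np.float64(-0.0), np.float64(22.4), np.float64(134.7))
25 5 25 L [  2. 152.] tip [ 33.9 129.7] (np.float64(-0.0), np.float64(18.6), np.float64(125.5))
40 12 25 L [-36. 132.] tip [ -1.  113.8] (np.float64(-0.0), np.float64(12.9), np.float64(103.6))
55 20 22 L [-66. 103.] tip [-30.7  92.6] (np.float64(-0.0), np.float64(9.3), np.float64(75.8))
65 24 20 L [-82.  80.] tip [-46.9  73.5] (np.float64(0.0), np.float64(6.1), np.float64(53.6))
75 29 15 L [-94.  54.] tip [-60.6  55.2] (np.float64(-0.0), np.float64(4.7), np.float64(31.5))
82 32 10 L [-100.   35.] tip [-68.8  42.1] (np.float64(0.0), np.float64(5.2), np.float64(16.2))
86 34 6 L [-102.   24.] tip [-73.3  35.4] (np.float64(-0.0), np.float64(5.4), np.float64(8.0))
90 35 1 L [-103.   12.] tip [-77.7  28.7] (np.float64(-0.0), np.float64(7.3), np.float64(0.6))
```

The wrist view agrees with the triangulation:

| Point | Measured (mm) | Expected (mm) |
|---|---|---|
| Fixed bar x | 107.6 | 107 |
| Flask faces x | 96 / 59 | 96 / 59 |

The plan is to put the fingers round the cap with slack. The +x finger nudges the flask over, then the lower finger's pad carries the cap's edge down while the hand tilts to about 35°.

```bash
cat >> arc.py <<'E'
N=np.array([[22,4,25,50],[40,12,25,58],[55,20,22,64],[65,24,20,64],[75,29,15,64],[82,32,10,64],[86,34,6,64],[89,35,0,64]],float)
def node(th):
    phi,d,w=[np.interp(th,N[:,0],N[:,i]) for i in(1,2,3)]
    L=fl(th,-6.2,162); f=np.radians(phi); C=L+d*np.array([np.sin(f),-np.cos(f)]); T=C+w/2*np.array([np.cos(f),np.sin(f)])
    return T,phi,w
def call(ths,base):
    for t in ths:
        T,phi,w=node(t); print(round(t,1),'phi',round(phi,1),'w',round(w,1),clear(*T,phi,w,t),end=' '); rel([pose(*T,phi)],base)
E
python3 - <<'E'
from arc import *
b=pose(84,190,0); print('base',b[0],get_obs()['tool_pos'],get_obs()['grip_width'])
print('A'); rel([pose(85,134,0)],b)
T,phi,w=node(22);print('B',T); rel([pose(*T,phi)],pose(85,134,0))
b=pose(*T,phi)
print('C1');call(np.linspace(24,40,10),b)
print('C2');call(np.linspace(42,58,10),pose(*node(40)[0],node(40)[1]))
print('C3');call(np.linspace(59.5,73,10),pose(*node(58)[0],node(58)[1]))
print('C4');call(np.linspace(74,82,10),pose(*node(73)[0],node(73)[1]))
print('C5');call(np.linspace(83,89,10),pose(*node(82)[0],node(82)[1]))
E
python3 -m pendant '[[[0,0,0.004],[0,0,0],0.048],[[0,0,0.009],[0,0,0],0.048],[[0,-0.001,0.016],[0,0,0],0.048],[[0,-0.001,0.023],[0,0,0],0.048],[[0,-0.001,0.03],[0,0,0],0.048],[[0,-0.001,0.037],[0,0,0],0.048],[[0,-0.001,0.044],[0,0,0],0.048],[[0,-0.001,0.05],[0,0,0],0.048],[[0,-0.001,0.054],[0,0,0],0.048],[[0,-0.001,0.056],[0,0,0],0.048]]'
```

```text
base [531.74495953  60.2166184  428.        ] [530.91804039  57.95311301 427.17675739] 61.27960683862956
A
[-0.0, -0.001, 0.056] [0.0, 0.0, 0.0]
B [ 36.60110638 131.61625613]
[0.0, 0.0608, 0.0028] [0.07, -0.0, 0.0]
C1
24.0 phi 4.9 w 50.9 (np.float64(0.0), np.float64(12.2), np.float64(126.5)) [-0.0, 0.0074, 0.0011] [0.016, 0.0, -0.0]
25.8 phi 5.7 w 51.7 (np.float64(-0.0), np.float64(12.3), np.float64(124.5)) [-0.0, 0.014, 0.0022] [0.029, 0.0, -0.0]
27.6 phi 6.5 w 52.5 (np.float64(0.0), np.float64(12.5), np.float64(122.3)) [-0.0, 0.0205, 0.0035] [0.043, -0.0, -0.0]
29.3 phi 7.3 w 53.3 (np.float64(0.0), np.float64(12.1), np.float64(120.1)) [-0.0, 0.0269, 0.0049] [0.057, -0.0, -0.0]
31.1 phi 8.0 w 54.0 (np.float64(-0.0), np.float64(11.7), np.float64(117.6)) [-0.0, 0.0334, 0.0065] [0.071, 0.0, -0.0]
32.9 phi 8.8 w 54.8 (np.float64(0.0), np.float64(11.9), np.float64(115.1)) [-0.0, 0.0397, 0.0083] [0.084, 0.0, -0.0]
34.7 phi 9.6 w 55.6 (np.float64(-0.0), np.float64(12.1), np.float64(112.4)) [-0.0, 0.046, 0.0103] [0.098, 0.0, -0.0]
36.4 phi 10.4 w 56.4 (np.float64(-0.0), np.float64(11.9), np
[... 4370 characters left out ...]
.0]
86.3 phi 34.1 w 64.0 (np.float64(0.0), np.float64(7.7), np.float64(7.6)) [-0.0, 0.0146, 0.0034] [0.037, 0.0, -0.0]
87.0 phi 34.3 w 64.0 (np.float64(-0.0), np.float64(8.5), np.float64(6.7)) [0.0, 0.0166, 0.0034] [0.041, 0.0, 0.0]
87.7 phi 34.6 w 64.0 (np.float64(-0.0), np.float64(9.1), np.float64(5.9)) [-0.0, 0.0185, 0.0034] [0.045, 0.0, 0.0]
88.3 phi 34.8 w 64.0 (np.float64(-0.0), np.float64(9.1), np.float64(5.1)) [-0.0, 0.0204, 0.0035] [0.048, 0.0, 0.0]
89.0 phi 35.0 w 64.0 (np.float64(-0.0), np.float64(9.4), np.float64(4.2)) [-0.0, 0.0223, 0.0036] [0.052, 0.0, 0.0]
time: 2.48
tool_pos: [531.1, 59.0, 370.9]
tcp_rot: [3.142, 0.001, -0.034]
contact_force: [0.3, 0.3, -0.1]
grip_width: 47.9
```

```bash
python3 -m pendant '[[[0,0.004,0],[0,0,0],0.048],[[0,0.009,0],[0,0,0],0.048],[[0,0.015,0],[0.01,0,0],0.048],[[0,0.021,0],[0.015,0,0],0.048],[[0,0.027,0],[0.02,0,0],0.048],[[0,0.034,0],[0.03,0,0],0.048],[[0,0.041,0.001],[0.04,0,0],0.048],[[0,0.047,0.001],[0.05,0,0],0.048],[[0,0.053,0.002],[0.06,0,0],0.049],[[0,0.059,0.002],[0.07,0,0],0.05]]'
python3 - <<'E'
from arc import *
T,phi,w=node(22); print(pose(*T,phi)[0])
c,im=snap('side','s1'); cv2.imwrite('pics/s1.png',cv2.resize(im[150:270,190:350],None,fx=4,fy=4,interpolation=cv2.INTER_CUBIC))
E
```

```text
time: 3.32
tool_pos: [529.1, -0.7, 369.5]
tcp_rot: [-3.071, 0.0, -0.034]
contact_force: [-1.2, 0.2, 0.3]
grip_width: 49.5
[5.29657427e+02 4.37510463e-01 3.69182657e+02]
```

View pics/s1.png

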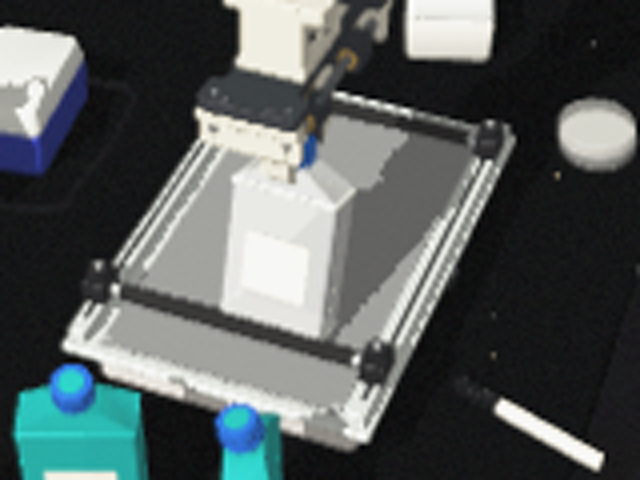

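The flask leans away from the fixed bar, with its cap at (308,150) between the fingers. It follows the plan, so I'm carrying on down.

```bash
python3 -m pendant '[[[0,0.007,0.001],[0.016,0,0],0.051],[[0,0.014,0.002],[0.029,0,0],0.052],[[0,0.0205,0.0035],[0.043,0,0],0.0525],[[0,0.027,0.005],[0.057,0,0],0.053],[[0,0.0335,0.0065],[0.071,0,0],0.054],[[0,0.04,0.008],[0.084,0,0],0.055],[[0,0.046,0.01],[0.098,0,0],0.056],[[0,0.052,0.0125],[0.112,0,0],0.057],[[0,0.0585,0.0145],[0.126,0,0],0.057],[[0,0.0645,0.017],[0.14,0,0],0.058]]'; python3 -m pendant '[[[0,0.0075,0.0015],[0.019,0,0],0.059],[[0,0.0145,0.003],[0.035,0,0],0.06],[[0,0.021,0.0045],[0.052,0,0],0.06],[[0,0.0275,0.0065],[0.068,0,0],0.061],[[0,0.034,0.0085],[0.085,0,0],0.062],[[0,0.0405,0.0105],[0.101,0,0],0.062],[[0,0.047,0.013],[0.118,0,0],0.063],[[0,0.0535,0.015],[0.134,0,0],0.064],[[0,0.0595,0.018],[0.148,0,0],0.064],[[0,0.065,0.021],[0.161,0,0],0.064]]'
python3 - <<'E'
from arc import *
T,phi,w=node(58); print(pose(*T,phi)[0],-3.1416+np.radians(phi))
c,im=snap('side','s2'); cv2.imwrite('pics/s2.png',cv2.resize(im[150:270,190:350],None,fx=4,fy=4,interpolation=cv2.INTER_CUBIC))
E
```

```text
time: 4.2
tool_pos: [527.0, -63.7, 348.0]
tcp_rot: [-2.93, -0.0, -0.034]
contact_force: [-0.0, -0.9, -0.2]
grip_width: 57.9
time: 5.03
tool_pos: [524.9, -122.9, 313.7]
tcp_rot: [-2.769, -0.0, -0.034]
contact_force: [-0.4, 0.0, 1.2]
grip_width: 64.1
[ 525.37713347 -122.13406145  313.8518059 ] -2.771590198577202
```

View pics/s2.png

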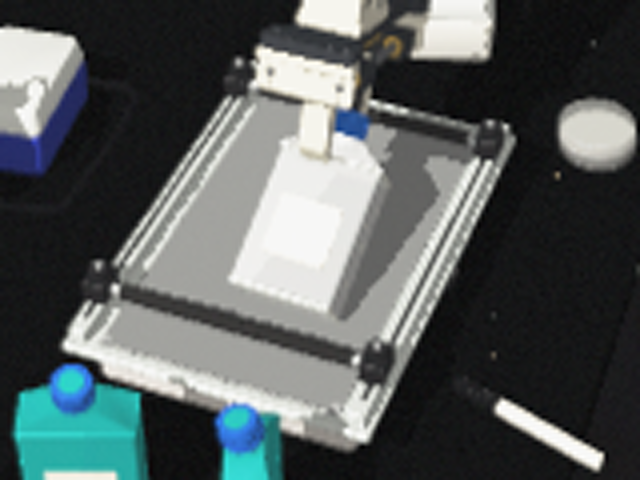

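Run:
```python
from arc import *
c=load('s2')
def W(X,y,Z): return O+X*Xs+y*Ys+Z*Zs
for th in (50,55,58):
  for nm,xf,zf in (('edge-',-18.5,0),('edge+',18.5,0),('sh+',18.5,118)):
    X,Z=fl(th,xf,zf); p=proj(c,[W(X,y,Z) for y in(YF-42,YF+42)]); print(th,nm,((p-[190,150])*4).round(0).tolist())
```

```text
50 edge- [[234.0, 291.0], [335.0, 319.0]]
50 edge+ [[220.0, 285.0], [323.0, 314.0]]
50 sh+ [[264.0, 138.0], [367.0, 164.0]]
55 edge- [[234.0, 291.0], [335.0, 319.0]]
55 edge+ [[222.0, 281.0], [324.0, 310.0]]
55 sh+ [[269.0, 137.0], [371.0, 163.0]]
58 edge- [[234.0, 291.0], [335.0, 319.0]]
58 edge+ [[223.0, 279.0], [325.0, 308.0]]
58 sh+ [[272.0, 137.0], [373.0, 163.0]]
```

The flask is at about 60°, carried at the cap, with its foot edge within a few mm of where it started. I'm continuing.

```bash
python3 -m pendant '[[[0,0.005,0.0015],[0.01,0,0],0.064],[[0,0.0105,0.0035],[0.021,0,0],0.064],[[0,0.0155,0.0055],[0.031,0,0],0.064],[[0,0.0205,0.0075],[0.042,0,0],0.064],[[0,0.0255,0.0095],[0.053,0,0],0.064],[[0,0.031,0.011],[0.066,0,0],0.064],[[0,0.0365,0.013],[0.079,0,0],0.064],[[0,0.0415,0.015],[0.093,0,0],0.064],[[0,0.047,0.017],[0.106,0,0],0.064],[[0,0.052,0.019],[0.119,0,0],0.064]]'; python3 -m pendant '[[[0,0.0035,0.001],[0.009,0,0],0.064],[[0,0.0065,0.002],[0.016,0,0],0.064],[[0,0.0095,0.003],[0.023,0,0],0.064],[[0,0.0125,0.004],[0.03,0,0],0.064],[[0,0.0155,0.005],[0.037,0,0],0.064],[[0,0.0185,0.006],[0.043,0,0],0.064],[[0,0.0215,0.007],[0.05,0,0],0.064],[[0,0.024,0.008],[0.057,0,0],0.064],[[0,0.027,0.009],[0.063,0,0],0.064],[[0,0.03,0.01],[0.07,0,0],0.064]]'
python3 - <<'E'
from arc import *
T,phi,w=node(82); print(pose(*T,phi)[0],-3.1416+np.radians(phi))
c,im=snap('side','s3'); cv2.imwrite('pics/s3.png',cv2.resize(im[150:250,230:350],None,fx=6,fy=6,interpolation=cv2.INTER_CUBIC))
E
```

```text
time: 5.92
tool_pos: [523.5, -164.3, 277.1]
tcp_rot: [-2.65, -0.0, -0.034]
contact_force: [-0.7, -1.3, -0.0]
grip_width: 63.6
time: 6.75
tool_pos: [522.8, -185.7, 254.5]
tcp_rot: [-2.581, -0.0, -0.034]
contact_force: [0.2, -0.3, -0.4]
grip_width: 64.3
[ 523.18060575 -185.03438556  254.15583621] -2.5830946393618146
```

View pics/s3.png

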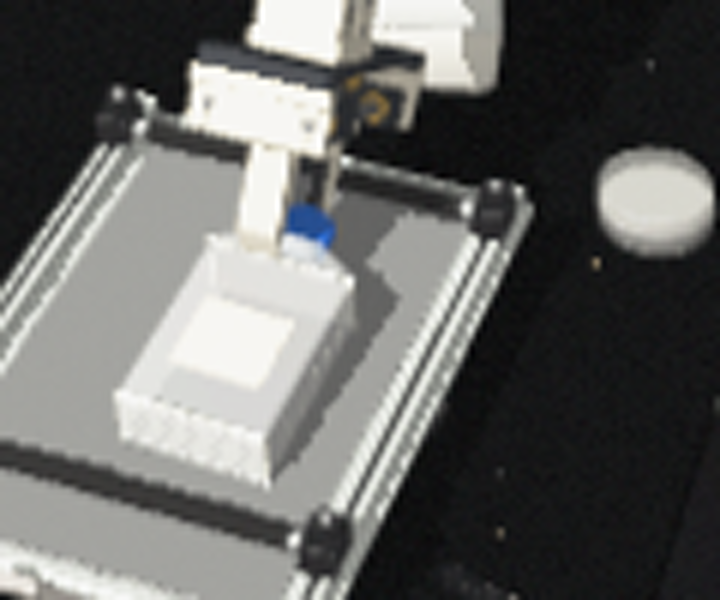

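The flask is nearly flat. Its cap at (310,228) rests on the lower finger behind it, and its foot is at (115–270, 395–485). The last few degrees are next.

```bash
python3 -m pendant '[[[0,0.0035,0.001],[0.009,0,0],0.064],[[0,0.0055,0.0015],[0.015,0,0],0.064],[[0,0.008,0.002],[0.02,0,0],0.064],[[0,0.0105,0.0025],[0.026,0,0],0.064],[[0,0.0125,0.003],[0.032,0,0],0.064],[[0,0.0145,0.0035],[0.037,0,0],0.064],[[0,0.0165,0.0035],[0.041,0,0],0.064],[[0,0.0185,0.0035],[0.045,0,0],0.064],[[0,0.0205,0.0035],[0.048,0,0],0.064],[[0,0.022,0.0035],[0.052,0,0],0.064]]'
python3 - <<'E'
from arc import *
T,phi,w=node(89); print(pose(*T,phi)[0],-3.1416+np.radians(phi))
c,im=snap('side','s4'); cv2.imwrite('pics/s4.png',cv2.resize(im[150:250,230:350],None,fx=6,fy=6,interpolation=cv2.INTER_CUBIC))
E
```

```text
time: 7.63
tool_pos: [522.2, -202.5, 240.0]
tcp_rot: [-2.529, -0.0, -0.034]
contact_force: [-0.4, 0.0, -0.1]
grip_width: 64.1
[ 522.58578198 -202.06790983  239.28892634] -2.530734761801985
```

View pics/s4.png

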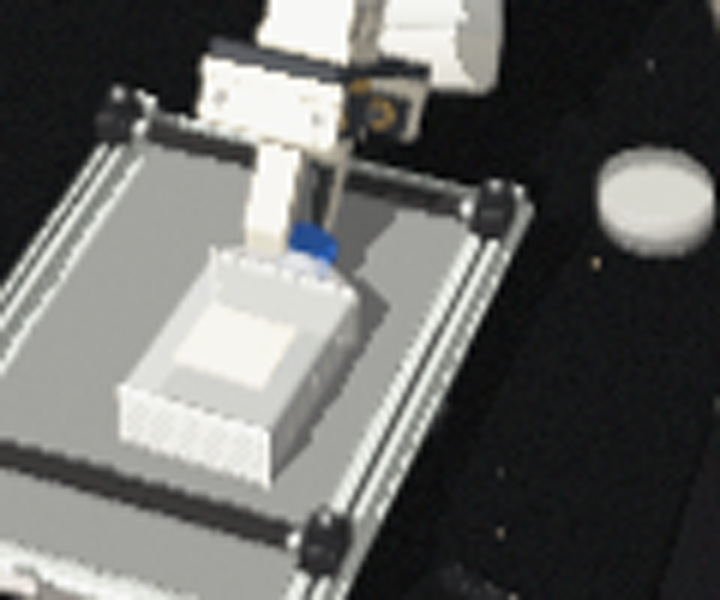

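The flask lies with its cap at the lower finger's tip and no load on the wrist. Next I draw the hand back along its own axis, slowly at first.

```bash
python3 -m pendant '[[[0,0,-0.0015],[0,0,0],0.064],[[0,0,-0.003],[0,0,0],0.064],[[0,0,-0.0045],[0,0,0],0.064],[[0,0,-0.0065],[0,0,0],0.064],[[0,0,-0.009],[0,0,0],0.064],[[0,0,-0.014],[0,0,0],0.064],[[0,0,-0.024],[0,0,0],0.064],[[0,0,-0.038],[0,0,0],0.064],[[0,0,-0.055],[0,0,0],0.064],[[0,0,-0.07],[0,0,0],0.064]]'
python3 - <<'E'
from arc import *
c,im=snap('side','s5'); cv2.imwrite('pics/s5.png',cv2.resize(im[150:250,230:350],None,fx=6,fy=6,interpolation=cv2.INTER_CUBIC))
b=(get_obs()['tool_pos'],Ro.from_euler('xyz',get_obs()['tcp_rot']).as_matrix())
T,phi,w=node(89); f=np.radians(phi); T=T+70*np.array([-np.sin(f),np.cos(f)]); b=pose(*T,phi); print(b[0],get_obs()['tool_pos'])
rel([pose(-160,100,15,12),pose(-197,95,0,12),pose(-197,60,0,12)],b)
E
```

```text
time: 8.52
tool_pos: [520.8, -243.4, 298.8]
tcp_rot: [-2.53, -0.001, -0.034]
contact_force: [1.7, -0.2, -0.2]
grip_width: 63.4
[ 521.18455495 -242.19380187  296.62956944] [ 521.1772694  -245.04132299  301.16967751]
[0.01, -0.0305, -0.0217] [-0.349, -0.0, -0.0]
[0.01, -0.0386, -0.0174] [-0.611, -0.0, -0.0]
[0.01, -0.0185, 0.0113] [-0.611, -0.0, -0.0]
```

View pics/s5.png

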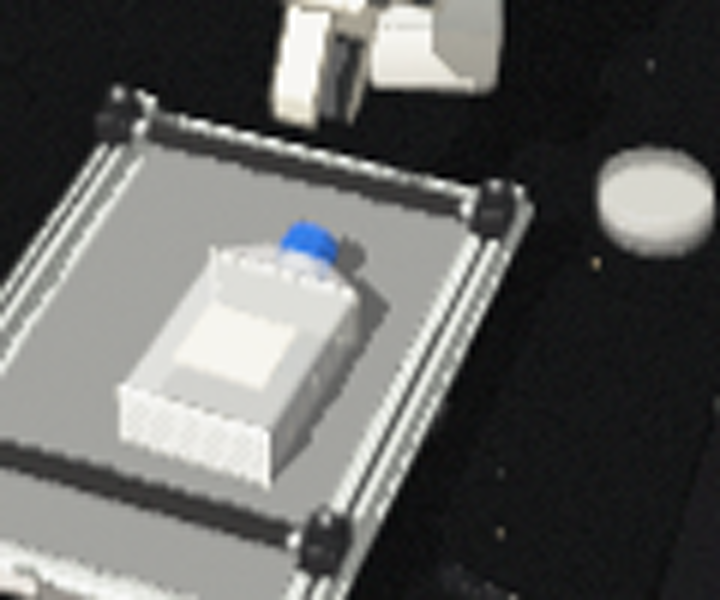

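The flask lies flat on its broad face with the cap toward the sliding bar, and it did not move as the hand withdrew. The hand now goes behind the sliding bar with the fingers closed.

```bash
python3 -m pendant '[[[0.002,-0.008,-0.006],[-0.09,0,0],0.05],[[0.004,-0.015,-0.012],[-0.18,0,0],0.03],[[0.006,-0.022,-0.017],[-0.27,0,0],0.01],[[0.01,-0.03,-0.021],[-0.349,0,0],0],[[0.01,-0.033,-0.02],[-0.44,0,0],0],[[0.01,-0.036,-0.019],[-0.53,0,0],0],[[0.01,-0.0385,-0.0175],[-0.611,0,0],0],[[0.01,-0.03,-0.006],[-0.611,0,0],0],[[0.01,-0.0185,0.011],[-0.611,0,0],0],[[0.01,-0.0185,0.011],[-0.611,0,0],0]]'
python3 - <<'E'
from arc import *
c,im=snap('wrist','w2'); cv2.imwrite('pics/w2.png',cv2.resize(im,(800,600),interpolation=cv2.INTER_CUBIC))
o=get_obs(); print(o['tool_pos'],o['tcp_rot'],o['grip_width'],pose(-197,60,0,12)[0])
R=Ro.from_euler('xyz',o['tcp_rot']).as_matrix(); print('tip',w2s(o['tool_pos']+178*R[:,2]))
rel([pose(-197,15,0,12)])
E
```

```text
time: 9.4
tool_pos: [530.6, -220.6, 296.0]
tcp_rot: [-3.138, 0.005, -0.034]
contact_force: [0.0, 0.4, 0.2]
grip_width: 2.8
[ 531.02710668 -221.01536143  297.54188789] [-3.1385982   0.00369367 -0.03412336] 1.585643815837816 [ 531.93210923 -220.96119896  298.        ]
tip [-196.55321608   13.5604479    59.54390017]
[0.0011, 0.0, 0.0445] [-0.003, 0.004, 0.001]
```

View pics/w2.png

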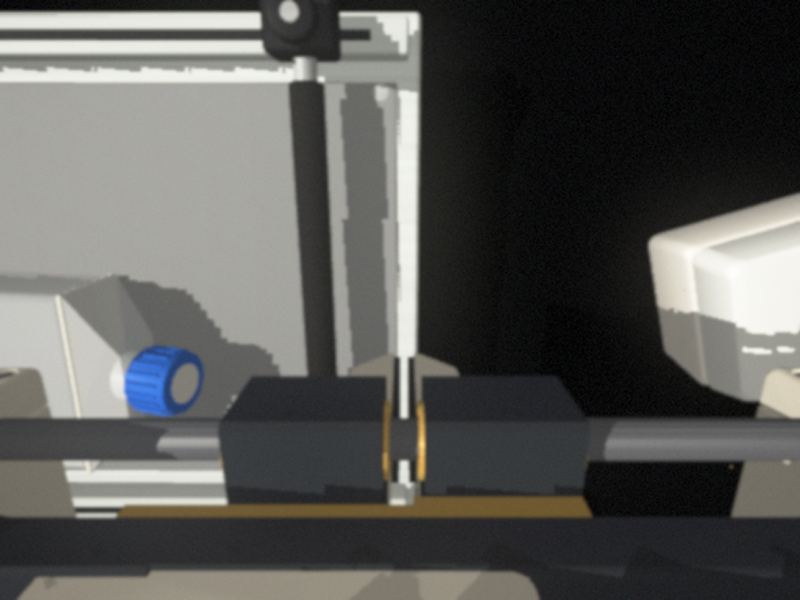

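The wrist view shows the bar at about (313,300), the closed fingertips at (350–460,365) above the platform's end rim, and the cap at (165,380). I'll check the gap before going down.

Run:
```python
from arc import *
c=load('w2'); q=lambda x,y:(x*.64,y*.64)
for n,x,y,z in(('bar outer far',325,110,81),('bar outer near',337,370,81),('bar inner near',304,370,81),('rim inner',398,340,62),('rim outer',415,340,62),('cap end',192,382,86),('finger left',350,372,120),('finger right',460,372,120),('box near edge',650,240,60),('box',720,400,20)):
    print(n,w2s(atz(c,q(x,y),z)).round(1))
```

```text
bar outer far [-166.   -83.4   21. ]
bar outer near [-166.2   28.    21. ]
bar inner near [-151.   28.   21.]
rim inner [-194.1   20.7    2. ]
rim outer [-202.5   20.6    2. ]
cap end [-100.9   31.8   26. ]
finger left [-177.2   10.    60. ]
finger right [-217.8    9.9   60. ]
box near edge [-311.9  -29.1    0. ]
box [-392.    76.7  -40. ]
```

```bash
python3 -m pendant '[[[0.001,0,0.006],[0,0,0],0],[[0.001,0,0.014],[0,0,0],0],[[0.001,0,0.022],[0,0,0],0],[[0.001,0,0.03],[0,0,0],0],[[0.001,0,0.037],[0,0,0],0],[[0.001,0,0.042],[0,0,0],0],[[0.001,0,0.0445],[0,0,0],0],[[0.001,0,0.0445],[0,0,0],0]]'; python3 -m pendant '[[[0,-0.003,0],[0,0,0],0],[[0,-0.007,0],[0,0,0],0],[[0,-0.011,0],[0,0,0],0],[[0,-0.015,0],[0,0,0],0],[[0,-0.02,0],[0,0,0],0],[[0,-0.025,0],[0,0,0],0],[[0,-0.031,0],[0,0,0],0],[[0,-0.037,0],[0,0,0],0],[[0,-0.044,0],[0,0,0],0],[[0,-0.05,0],[0,0,0],0]]'
python3 - <<'E'
from arc import *
o=get_obs();R=Ro.from_euler('xyz',o['tcp_rot']).as_matrix(); print('tip',w2s(o['tool_pos']+178*R[:,2]),o['contact_force'])
E
```

```text
time: 10.12
tool_pos: [532.4, -221.4, 253.7]
tcp_rot: [-3.14, 0.001, -0.034]
contact_force: [-0.4, -0.1, 0.1]
grip_width: 0.3
time: 10.95
tool_pos: [534.4, -170.8, 254.7]
tcp_rot: [-3.141, -0.001, -0.034]
contact_force: [-0.4, -3.3, 1.1]
grip_width: 0.2
tip [-146.70028652   11.1808769    16.71687839] [-0.37215031 -3.31466104  1.1370403 ]
```

The bar is sliding at about 3.3 N. I keep pushing slowly.

```bash
python3 -m pendant '[[[0,-0.004,0],[0,0,0],0],[[0,-0.007,0],[0,0,0],0],[[0,-0.01,0],[0,0,0],0],[[0,-0.013,0],[0,0,0],0],[[0,-0.016,0],[0,0,0],0],[[0,-0.019,0],[0,0,0],0],[[0,-0.022,0],[0,0,0],0],[[0,-0.025,0],[0,0,0],0],[[0,-0.028,0],[0,0,0],0],[[0,-0.031,0],[0,0,0],0]]'; python3 -m pendant '[[[0,-0.0015,0],[0,0,0],0],[[0,-0.003,0],[0,0,0],0],[[0,-0.0045,0],[0,0,0],0],[[0,-0.006,0],[0,0,0],0],[[0,-0.0075,0],[0,0,0],0],[[0,-0.009,0],[0,0,0],0],[[0,-0.01,0],[0,0,0],0],[[0,-0.011,0],[0,0,0],0],[[0,-0.012,0],[0,0,0],0],[[0,-0.013,0],[0,0,0],0]]'
python3 - <<'E'
from arc import *
c,im=snap('side','s6'); cv2.imwrite('pics/s6.png',cv2.resize(im[150:250,220:350],None,fx=6,fy=6,interpolation=cv2.INTER_CUBIC))
o=get_obs();R=Ro.from_euler('xyz',o['tcp_rot']).as_matrix(); print('tip',w2s(o['tool_pos']+178*R[:,2]),o['contact_force'])
E
```

```text
time: 11.78
tool_pos: [535.5, -140.3, 254.7]
tcp_rot: [-3.141, -0.001, -0.034]
contact_force: [0.5, -3.6, 4.4]
grip_width: 0.7
time: 12.62
tool_pos: [535.9, -127.4, 254.6]
tcp_rot: [-3.141, -0.001, -0.034]
contact_force: [0.7, -2.5, 4.5]
grip_width: 0.5
tip [-103.09038595   11.19970549   16.63775047] [ 0.52711065 -4.13165015  5.49660093]
```

View pics/s6.png

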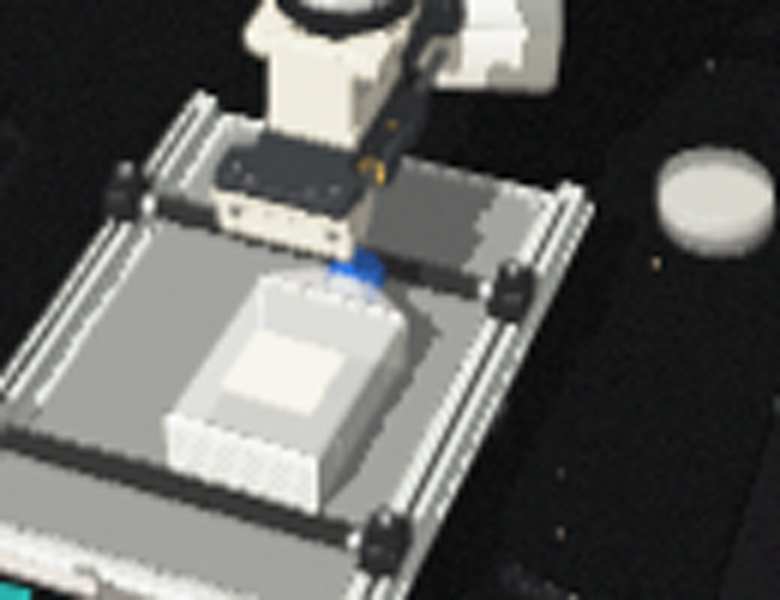

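The bar now pushes the flask, with the cap at (358,268) against the bar. The foot's lower corner at (315,510) is still a little short of the fixed bar. I push on in millimetre steps and watch the force.

```bash
python3 -m pendant '[[[0,-0.001,0],[0,0,0],0],[[0,-0.002,0],[0,0,0],0],[[0,-0.003,0],[0,0,0],0],[[0,-0.004,0],[0,0,0],0],[[0,-0.005,0],[0,0,0],0],[[0,-0.006,0],[0,0,0],0]]';python3 -m pendant '[[[0,-0.001,-0.0005],[0,0,0],0],[[0,-0.002,-0.0005],[0,0,0],0],[[0,-0.003,-0.0005],[0,0,0],0]]';  python3 -m pendant '[[[0,-0.001,0],[0,0,0],0],[[0,-0.002,0],[0,0,0],0]]'
```

```text
time: 13.17
tool_pos: [536.1, -121.5, 254.6]
tcp_rot: [-3.141, -0.001, -0.034]
contact_force: [0.4, -4.0, 5.5]
grip_width: 0.3
time: 13.42
tool_pos: [536.1, -118.4, 254.9]
tcp_rot: [-3.141, 0.0, -0.034]
contact_force: [1.4, -3.5, 2.0]
grip_width: 0.4
time: 13.58
tool_pos: [536.2, -116.4, 254.9]
tcp_rot: [-3.141, 0.0, -0.034]
contact_force: [1.4, -3.6, 2.0]
grip_width: 0.6
```

```bash
for i in 1; do python3 -m pendant '[[[0,-0.001,0],[0,0,0],0],[[0,-0.001,0],[0,0,0],0]]'; python3 -m pendant '[[[0,-0.001,0],[0,0,0],0],[[0,-0.001,0],[0,0,0],0]]'; python3 -m pendant '[[[0,-0.001,0],[0,0,0],0],[[0,-0.001,0],[0,0,0],0]]'; done
```

```text
time: 13.75
tool_pos: [536.2, -115.2, 254.9]
tcp_rot: [-3.14, 0.0, -0.034]
contact_force: [1.9, -3.1, 1.6]
grip_width: 0.3
time: 13.92
tool_pos: [536.2, -114.3, 254.9]
tcp_rot: [-3.14, 0.0, -0.034]
contact_force: [0.8, -2.3, 1.0]
grip_width: 0.5
time: 14.08
tool_pos: [536.2, -113.3, 254.9]
tcp_rot: [-3.141, 0.0, -0.034]
contact_force: [1.0, -1.9, 0.8]
grip_width: 0.4
```

Run:
```python
from arc import *
c,im=snap('side','s7'); cv2.imwrite('pics/s7.png',cv2.resize(im[170:245,215:315],None,fx=7.5,fy=7.5,interpolation=cv2.INTER_CUBIC))
```

```text
(no output)
```

No more pictures can be viewed, so I go on by force and image numbers.

```bash
R='[[[0,-0.001,0],[0,0,0],0],[[0,-0.001,0],[0,0,0],0]]'; python3 -m pendant '[[[0,-0.001,0],[0,0,0],0],[[0,-0.001,0],[0,0,0],0]]' | sed -n '2p;4p'; python3 -m pendant '[[[0,-0.001,0],[0,0,0],0],[[0,-0.001,0],[0,0,0],0]]'| sed -n '2p;4p'
python3 - <<'E'
from arc import *
c,im=snap('side','s8')
a=load('s7')['color'].astype(float); b=c['color'].astype(float)
# flask label (bright) centroid in s6,s7,s8
for f in('s5','s6','s7','s8'):
    g=load(f)['color'][170:245,225:300].astype(float).min(2); m=cv2.connectedComponentsWithStats((g>225).astype(np.uint8))
    i=np.argsort(-m[2][1:,4])[:2]+1; print(f,m[2][i].tolist(),m[3][i].round(2).tolist())
c2=load('s8'); print('1mm in px at flask', (proj(c2,[O+30*Xs+22*Ys+37*Zs])-proj(c2,[O+20*Xs+22*Ys+37*Zs]))/10)
E
```

```text
tool_pos: [536.2, -112.4, 255.0]
contact_force: [2.0, -2.6, 0.4]
tool_pos: [536.3, -111.3, 255.0]
contact_force: [0.3, -2.4, 1.8]
s5 [[34, 23, 20, 22, 184], [25, 44, 25, 17, 167]] [[43.3, 36.43], [37.16, 51.45]]
s6 [[32, 26, 20, 23, 195], [23, 49, 25, 16, 169]] [[41.46, 40.2], [34.91, 55.98]]
s7 [[30, 37, 21, 15, 183], [21, 52, 26, 13, 110]] [[40.3, 44.34], [33.16, 57.47]]
s8 [[30, 29, 20, 23, 190], [21, 52, 26, 13, 104]] [[39.66, 43.99], [33.43, 57.9]]
1mm in px at flask [[-0.12153037  0.20882275]]
```

```bash
cat > trk.py <<'E'
from arc import *
def track(f,ref='s5'):
    g=lambda n:cv2.cvtColor(load(n)['color'],cv2.COLOR_RGB2GRAY).astype(np.float32)
    A,B=g(ref),g(f); M=np.eye(2,3,dtype=np.float32)
    m=np.zeros_like(A,np.uint8); 
    t=A[198:225,256:284]; m=t
    best=cv2.matchTemplate(cv2.resize(B[180:245,235:300],None,fx=8,fy=8,interpolation=cv2.INTER_CUBIC),cv2.resize(t,None,fx=8,fy=8,interpolation=cv2.INTER_CUBIC),cv2.TM_CCOEFF_NORMED)
    _,v,_,p=cv2.minMaxLoc(best); d=np.array(p)/8+[235-256,180-198]
    J=(proj(load(f),[O+30*Xs+22*Ys+37*Zs])-proj(load(f),[O+20*Xs+22*Ys+37*Zs]))[0]/10
    Jy=(proj(load(f),[O+20*Xs+32*Ys+37*Zs])-proj(load(f),[O+20*Xs+22*Ys+37*Zs]))[0]/10
    return round(v,3),d,np.linalg.solve(np.c_[J,Jy],d).round(1)
E
python3 - <<'E'
from trk import *
for f in('s4','s6','s7','s8'): print(f,track(f))
# foot top edge in s5: crop px (120,390),(270,430) scale 6 off (230,150)
s=load('s5')
for p in((120,388),(270,430)): print('foot top s5',w2s(atz(s,((p[0]+.5)/6-.5+230,(p[1]+.5)/6-.5+150),97)).round(1))
for p in((120,440),(270,485)): print('foot bottom s5',w2s(atz(s,((p[0]+.5)/6-.5+230,(p[1]+.5)/6-.5+150),60)).round(1))
E
```

```text
s4 (1.0, array([0., 0.]), array([0., 0.]))
s6 (0.988, array([-2. ,  4.5]), array([20.9,  1.8]))
s7 (0.934, array([-2.375,  6.   ]), array([27.5,  3.2]))
s8 (0.922, array([-2.375,  6.125]), array([28. ,  3.4]))
foot top s5 [ 57.9 -15.8  37. ]
foot top s5 [58.  66.5 37. ]
foot bottom s5 [ 59.1 -16.6   0. ]
foot bottom s5 [60.5 67.5  0. ]
```

Run:
```python
from trk import *
g=lambda n:cv2.cvtColor(load(n)['color'],cv2.COLOR_RGB2GRAY)
# label-only template
A=g('s5').astype(np.float32); t=A[198:216,257:281]
U=lambda a:cv2.resize(a,None,fx=8,fy=8,interpolation=cv2.INTER_CUBIC)
for f in('s6','s7','s8'):
    B=g(f).astype(np.float32); r=cv2.matchTemplate(U(B[190:240,240:295]),U(t),cv2.TM_CCOEFF_NORMED); _,v,_,p=cv2.minMaxLoc(r)
    d=np.array(p)/8+[240-257,190-198]; 
    pj=lambda X,y:proj(load(f),[O+X*Xs+y*Ys+37*Zs])[0]
    J=np.c_[(pj(30,22)-pj(20,22))/10,(pj(20,32)-pj(20,22))/10]; print(f,round(v,3),d,np.linalg.solve(J,d).round(1))
# ascii vertical profile down through the foot face to the fixed bar, image columns
for f in('s5','s6','s8'):
    for col in(262,): print(f,col,g(f)[200:245,col].tolist())
# blue cap blob
for f in('s5','s6','s8'):
    im=load(f)['color'].astype(int); m=(im[...,2]>im[...,0]+60)&(im[...,2]>im[...,1]+40); ys,xs=np.nonzero(m[165:215,255:310]); print(f,len(xs),(xs.mean()+255).round(1),(ys.mean()+165).round(1),ys.min()+165,ys.max()+165,xs.min()+255,xs.max()+255)
```

```text
s6 0.992 [-2.     4.375] [20.3  1.6]
s7 0.986 [-3.375  7.375] [34.3  2.6]
s8 0.988 [-3.625  7.875] [36.6  2.8]
s5 262 [225, 224, 225, 227, 239, 244, 245, 245, 245, 245, 243, 226, 210, 209, 209, 209, 209, 189, 243, 242, 228, 235, 229, 234, 237, 237, 228, 186, 161, 164, 163, 163, 108, 57, 58, 60, 56, 112, 153, 163, 162, 163, 164, 164, 162]
s6 262 [225, 224, 223, 224, 224, 236, 243, 245, 245, 245, 245, 245, 245, 245, 245, 243, 225, 209, 209, 208, 209, 208, 210, 240, 244, 239, 227, 233, 228, 234, 227, 237, 166, 51, 58, 60, 58, 112, 153, 163, 163, 162, 162, 164, 162]
s8 262 [232, 221, 221, 221, 220, 221, 221, 219, 235, 243, 245, 245, 245, 245, 245, 245, 245, 245, 245, 245, 229, 209, 209, 209, 209, 209, 209, 230, 243, 240, 238, 237, 172, 72, 57, 61, 58, 112, 153, 163, 162, 162, 163, 163, 163]
s5 44 281.2 189.8 187 193 277 285
s6 32 279.8 194.5 192 197 275 283
s8 35 278.0 197.3 194 200 273 281
```

The label-only tracking is consistent with the tool: the flask has moved 36.6 mm, so the foot is at x ≈ 95 and about 5 mm short. I push on.

```bash
python3 -m pendant '[[[0,-0.001,0],[0,0,0],0],[[0,-0.002,0],[0,0,0],0],[[0,-0.002,0],[0,0,0],0]]' | sed -n '2p;4p'; python3 -m pendant '[[[0,-0.001,0],[0,0,0],0],[[0,-0.001,0],[0,0,0],0]]'| sed -n '2p;4p';python3 -m pendant '[[[0,-0.001,0],[0,0,0],0],[[0,-0.001,0],[0,0,0],0]]'| sed -n '2p;4p'
```

```text
tool_pos: [536.3, -109.3, 255.0]
contact_force: [1.4, -2.8, 1.2]
tool_pos: [536.4, -108.3, 255.0]
contact_force: [0.1, -2.2, 0.5]
tool_pos: [536.4, -107.7, 255.1]
contact_force: [0.6, -5.2, 0.3]
```

```bash
python3 -m pendant '[[[0,-0.001,0],[0,0,0],0],[[0,-0.001,0],[0,0,0],0]]'| sed -n '2p;4p'
python3 - <<'E'
from plan import *
snap('side','s9')
g=lambda n:cv2.cvtColor(load(n)['color'],cv2.COLOR_RGB2GRAY)
A=g('s5').astype(np.float32); t=A[198:216,257:281]
U=lambda a:cv2.resize(a,None,fx=8,fy=8,interpolation=cv2.INTER_CUBIC)
for f in('s8','s9'):
    B=g(f).astype(np.float32); r=cv2.matchTemplate(U(B[190:240,240:295]),U(t),cv2.TM_CCOEFF_NORMED); _,v,_,p=cv2.minMaxLoc(r)
    d=np.array(p)/8+[240-257,190-198]; pj=lambda X,y:proj(load(f),[O+X*Xs+y*Ys+37*Zs])[0]
    J=np.c_[(pj(30,22)-pj(20,22))/10,(pj(20,32)-pj(20,22))/10]; print(f,round(v,3),d,np.linalg.solve(J,d).round(1))
E
```

```text
tool_pos: [536.4, -107.2, 255.2]
contact_force: [-0.8, -8.0, 1.6]
s8 0.988 [-3.625  7.875] [36.6  2.8]
s9 0.983 [-4.     8.625] [40.2  2.9]
```

The force has risen to 8 N and the motion has stalled, with the foot at x ≈ 99–100, so it is seated. One more half-millimetre squeeze, then I retreat back and up.

```bash
python3 -m pendant '[[[0,-0.0005,0],[0,0,0],0],[[0,-0.0008,0],[0,0,0],0],[[0,-0.0008,0],[0,0,0],0]]'| sed -n '2p;4p'; python3 -m pendant '[[[0,0.001,0],[0,0,0],0],[[0,0.004,0],[0,0,0],0],[[0,0.009,0],[0,0,0],0],[[0,0.015,0],[0,0,0],0],[[0,0.02,-0.005],[0,0,0],0],[[0,0.022,-0.02],[0,0,0],0],[[0,0.022,-0.045],[0,0,0],0],[[0,0.022,-0.075],[0,0,0],0],[[0,0.022,-0.11],[0,0,0],0],[[0,0.022,-0.15],[0,0,0],0]]' | sed -n '2p;4p'; python3 -m pendant '[[[0,0.03,-0.01],[0,0,0],0],[[0,0.065,-0.02],[0,0,0],0],[[0,0.1,-0.03],[0,0,0],0],[[0,0.14,-0.03],[0,0,0],0],[[0,0.175,-0.03],[0,0,0],0],[[0,0.2,-0.03],[0,0,0],0],[[0,0.2,-0.03],[0,0,0],0],[[0,0.2,-0.03],[0,0,0],0],[[0,0.2,-0.03],[0,0,0],0],[[0,0.2,-0.03],[0,0,0],0]]'
python3 - <<'E'
from plan import *
c,_=snap('side','s10'); t,_=snap('top','t10')
g=lambda n:cv2.cvtColor(load(n)['color'],cv2.COLOR_RGB2GRAY)
A=g('s5').astype(np.float32); tm=A[198:216,257:281]
U=lambda a:cv2.resize(a,None,fx=8,fy=8,interpolation=cv2.INTER_CUBIC)
B=g('s10').astype(np.float32); r=cv2.matchTemplate(U(B[190:240,240:295]),U(tm),cv2.TM_CCOEFF_NORMED); _,v,_,p=cv2.minMaxLoc(r)
d=np.array(p)/8+[240-257,190-198]; pj=lambda X,y:proj(c,[O+X*Xs+y*Ys+37*Zs])[0]
J=np.c_[(pj(30,22)-pj(20,22))/10,(pj(20,32)-pj(20,22))/10]; print(round(v,3),np.linalg.solve(J,d).round(1))
# top view: brightness / blue profile along shaker x at several y
def prof(im,c,y,z,xs):
    q=proj(c,[O+X*Xs+y*Ys+z*Zs for X in xs]).astype(np.float32); return cv2.remap(im,q[:,:1],q[:,1:],cv2.INTER_LINEAR)[:,0]
xs=np.arange(-120,125,4.)
for y,z in((-50,21),(70,21),(22,26),(10,26)):
    pr=prof(t['color'],t,y,z,xs); print(y,' '.join(f'{int(x)}:{int(a.mean())}{"B" if int(a[2])>int(a[0])+50 else ""}' for x,a in zip(xs,pr)))
E
```

```text
tool_pos: [536.4, -106.9, 255.3]
contact_force: [-1.7, -10.4, 2.2]
tool_pos: [535.2, -127.9, 405.7]
contact_force: [0.3, -0.2, -0.1]
time: 17.23
tool_pos: [529.1, -326.5, 435.1]
tcp_rot: [-3.14, -0.0, -0.033]
contact_force: [0.4, 0.3, 0.1]
grip_width: 0.4
0.982 [40.2  2.9]
-50 -120:184 -116:186 -112:185 -108:185 -104:186 -100:186 -96:181 -92:114 -88:114 -84:113 -80:118 -76:135 -72:55 -68:63 -64:80 -60:147 -56:186 -52:186 -48:186 -44:186 -40:186 -36:185 -32:186 -28:186 -24:185 -20:186 -16:186 -12:185 -8:186 -4:187 0:187 4:185 8:186 12:186 16:185 20:187 24:185 28:185 32:185 36:186 40:186 44:185 48:186 52:185 56:186 60:186 64:186 68:185 72:182 76:156 80:114 84:113 88:112 92:116 96:142 100:129 104:51 108:61 112:88 116:146 120:184 124:185
70 -120:188 -116:189 -112:189 -108:189 -104:189 -100:188 -96:163 -92:119 -88:119 -84:123 -80:152 -76:137 -72:71 -68:67 -64:78 -60:104 -56:121 -52:120 -48:118 -44:119 -40:120 -36:119 -32:120 -28:120 -24:129 -20:162 -16:208 -12:205 -8:201 -4:197 0:193 4:192 8:191 12:189 16:186 20:187 24:187 28:184 32:184 36:181 40:177 44:177 48:176 52:176 56:177 60:174 64:
[... 353 characters left out ...]
-4:231 0:231 4:232 8:232 12:232 16:233 20:240 24:250 28:253 32:253 36:253 40:253 44:252 48:253 52:253 56:253 60:253 64:252 68:247 72:234 76:233 80:233 84:233 88:232 92:232 96:213 100:125 104:57 108:63 112:87 116:187 120:187 124:186
10 -120:187 -116:187 -112:186 -108:187 -104:188 -100:178 -96:116 -92:117 -88:117 -84:119 -80:136 -76:155 -72:58 -68:66 -64:84 -60:119 -56:117 -52:117 -48:118 -44:117 -40:123 -36:148 -32:196 -28:227 -24:228 -20:237 -16:240 -12:234 -8:232 -4:232 0:232 4:232 8:232 12:231 16:233 20:242 24:251 28:252 32:253 36:252 40:252 44:252 48:253 52:252 56:253 60:252 64:252 68:243 72:234 76:233 80:232 84:233 88:233 92:234 96:237 100:135 104:61 108:62 112:82 116:180 120:187 124:186
```

The top view shows the sliding bar at x −74 to −60, the cap starting right at −60, and the foot meeting the fixed bar at about 100. The hand is clear with zero force, so I'm handing in.

```bash
python3 -c "
from plant import *
o=get_obs(); print(o['time'],o['contact_force'],abs(o['dq']).max()); print(close_job())"
```

```text
17.3333 [-0.31588237  0.20540983  0.72883498] 0.0030065208237519216
the job is handed in; nothing more can be done
None
```

The job is done and handed in at 17.3 s of robot time. The flask lies on its broad face, clamped between the two bars, and the hand is clear with near-zero wrist force.

- **Tipping:** I put the open fingers loosely round the cap (48–64 mm apart) and nudged the flask past balance with one finger. The other finger's pad then carried the cap edge down to about 89°. I drew the hand back along its own axis, and the pictures before and after show that the flask did not move.
- **Clamping:** With the closed fingertips I pushed the sliding bar at about 2–4 N until the force rose to 10 N and motion stalled. Then I moved the hand back and up.
- **Last checks (numbers only):** The top view shows the sliding bar's inner face at x ≈ −60 mm with the cap starting right there, and the foot meeting the fixed bar at about +100 mm. The side view gave the flask's travel as 40.2 mm against about 41 mm expected, unchanged after the hand left. That puts the foot at 98.7 mm, within the 2 mm calibration.

**Disagreements:**
- My first side-view tracking read only 28 mm of travel because the fixed bar hid part of the flask; tracking the label alone corrected it.
- An upward force of up to 5.5 N, cause not found, showed while pushing; it fell to about 2 N after I raised the hand 0.5 mm.
- The 12-picture limit was used up before the end, so the final state was not looked at by eye. I also did not re-check the other things on the bench by image; the planned path stayed clear of them.

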